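# Slide the tube rack under the scanner bridge

### The job

Push the flat yellow tube rack along the bench with the fingertips, under the low bridge of the cream scanner, until its leading end rests squarely against the red stop on the far side. Keep the rack flat on the bench, never lifting or tipping it, and leave the amber bottle, the jar and the tip box where they stand. Then draw the hand clear.

Things in the scene. Friction and masses are not known exactly. Their poses are not given: they have to be found in the camera images.
- rack: loose flat yellow tube rack with rows of caps, 130 mm long (its x) x 95 wide (its y) x 20 high (solid sides 17 mm, caps 3 mm above), 0.15 to 0.31 kg; origin at the centre of its underside, z up. It starts 250 to 300 mm before the scanner's origin, +x end towards the mouth, turned up to 0.25 rad and up to 35 mm off the tunnel's centre line
- scanner: fixed cream low bridge with a blue front strip; origin on the bench, on the tunnel's centre line. The tunnel runs along its x, entered at the mouth, going in +x. Roof underside 25 mm, top 60 mm above the bench; roof x = -40 to +30 mm, 180 mm wide. Tunnel 112 mm wide between two feet, each 34 mm wide, x = -40 to +53 mm. With the rack home, the rack's origin is at scanner x = -20 mm
- scanner_mouth (a point): centre of the tunnel's mouth, at bench height (scanner x = -40 mm); with the rack home, its rear 45 mm still stand out of the mouth
- scanner_stop (a point): centre of the inner face of the red stop, at bench height (scanner x = +45 mm): a fixed lip 10 mm high and 8 mm thick across the far end of the tunnel, 112 mm wide
- amber_bottle: loose amber bottle with a black cap, 42 mm across, 85 mm high, to be left alone; origin at the centre of its underside
- jar: loose clear jar with a white cap, 54 mm across, 75 mm high, to be left alone; origin at the centre of its underside
- tip_box: loose frosted pipette-tip box, 88 x 73 x 48 mm, to be left alone; origin at the centre of its underside
Mind the look-alikes: they are no part of the job. Of the things shaped like the rack, the yellow one is meant. Several things have the shape of the scanner; the one meant has the colours described above.

How it is judged:
At the end, for the whole second after the job is handed in: The rack lies flat and at rest under the bridge, its leading end against the stop (within 5 mm), between the feet (within 12 mm of the centre line), square to the tunnel within 0.06 rad; the bottle, jar and tip box are within 20 mm of where they stood (x of rack in the frame of scanner between -0.025 and -0.015 m and y of rack in the frame of scanner between -0.012 and 0.012 m and angle between the x axis of rack and the x axis of scanner, either way round below 0.06 rad and angle between rack's own z axis and vertical below 0.04 rad and height (world z) of rack below 0.004 m and linear speed of rack below 0.01 m/s and distance of each of amber_bottle, jar, tip_box from where it was at the start of the episode below 0.02 m); the robot touches nothing.
It fails at once if the rack is lifted off the bench (more than 8 mm) (height (world z) of rack above 0.008 m).
It fails at once if the rack is tipped (more than 0.12 rad) (angle between rack's own z axis and vertical above 0.12 rad).
It fails at once if the bottle, jar or tip box is moved more than 20 mm or tipped (distance of any of amber_bottle, jar, tip_box from where it was at the start of the episode above 0.02 m or angle between any of amber_bottle, jar, tip_box's own z axis and vertical above 0.3 rad).
It also fails if it takes over 54 s, if anything falls off the work surface, if the arm or the gripper's body presses on something with over 40 N, if the wrist force passes 120 N, or if a joint passes its speed limit or range.

### The arm

A 7-joint arm with a two-finger parallel gripper is mounted at the origin on the work surface. World frame = base frame: x ahead of the robot, y to its left, z up, the work surface at z = 0. Lengths are in m, angles in rad, forces in N, time in s.
With the tool pointing down it reaches from about 0.35 to 0.9 m from the base axis. Payload 7.2 kg.
Tool frame: the origin (TCP) lies at the very end of the fingers, on their centre line; the grasp point (between the pads) lies 19 mm behind it (manip.tcp_to_grasp is the distance from the TCP to the grasp point, in m); z points along the fingers, y is the direction in which the jaws open and shut (so a half turn about z gives the same grasp; the last joint's range is limited). The gripper opens to 88 mm and grips with 3 to 60 N. Pads are 20 mm wide; open, the fingers measure 115 mm over their backs; the gripper's body (75 mm by 178 mm) begins 61 mm behind the grasp point.
Start: joints at [1.215, 0.411, -0.013, 1.596, 0.006, 1.134, -0.082], TCP at [0.177, -0.599, 0.223] pointing down, gripper open.
Joint ranges: [-2.95, 2.95], [-0.29, 1.99], [-1.47, 1.44], [0.14, 2.54], [-1.03, 4.17], [0.13, 1.85], [-2.86, 2.86]. Speed limits (rad/s): [2.39, 2.39, 3.01, 3.01, 3.14, 3.14, 3.14].

### API

Orientations are given as a rotation vector (axis times angle).
In Python, from bench import manip gives the robot as it stands.
- The arm moves only by the shell command python3 -m pendant 'ROWS' [FORCE]. ROWS is text: rows parted by semicolons, each of 7 numbers parted by spaces: the shift along the tool's x, y, z in cm, then the turn, a rotation vector about the tool's x, y, z in degrees, then the closure, from -1 (fully open) to 1 (shut), so that 0 is half open. In form: dx dy dz rx ry rz jaw; .... A call has 1 to 8 rows; each row shifts and turns the commanded pose from where the row before left it, along the tool's axes as they then stand; what a row does not reach is not made up. A row lasts 1/8 s, in which the tool goes at most 62.5 mm and 10.7 degrees, less where a joint would pass 70% of its speed; a pose out of reach is approached as far as the arm can. A call with a gripper value outside its range is refused whole. The fingers move at their own pace and stop on an object; FORCE is the grip in N (left out, the last holds). Time passes only in rows, so rows that do not move let the fingers close. It gives the time, the measured TCP pose, the force and the opening at its end, in the units of the state.
- manip.get_obs(): the state, without advancing time (a new reading comes with each control period).
- manip.capture(name): name is "scene" or "top" or "wrist"; returns the picture (384x512x3 uint8, blue, green, red); there is no depth.
- manip.calibration(name): a dict with "fx", "fy", "cx", "cy" (pixels), "T" (4x4, takes a point from camera to world coordinates). Camera axes: x right, y down, z forward; pixel columns grow to the right and rows downward; lengths in m; the calibration is good to about 2 mm. A picture is of the moment at which its call begins: read the wrist's pose just before it. calibration takes no time and is no camera call; for the wrist camera it gives the pose at the moment of the call.
- manip.close_job(): hands the job in, once; it reports no verdict.
Trained networks look in the newest picture that a camera, given by its name, has taken for a name from the list of things; names that differ only in an ending like _2 or _b are one class to them, and where a whole thing is asked for, a point or a joint stands for the part that bears it (a point fixed in the world has none). Each returns a list of dicts, best first, with "conf" (0 to 1); they miss things now and then, are a little off and sometimes report something else, mostly with a low value. They report only what shows in the picture. A call takes as long as a camera call. They do not tell look-alikes from the thing itself.
- manip.search_frame(camera, label): "centre" ([x, y, z] in m, in world coordinates, good to about 4 mm: the middle of the surface that is visible of it).
- manip.cut_out(camera, label): "mask" (384x512 bool, what is visible of it).
- manip.pinpoint(camera, label): "centre" ([x, y, z] in m, in world coordinates, good to about 4 mm: a listed point, or the origin of a listed thing).
The state is a dict: "time_s": time; "qpos": joint angles; "qvel": joint speeds; "effort": joint torques, N m; "tool_pos": TCP position; "orientation": TCP orientation; "force": force on the tool from outside, world axes, zero at the start; "moment": the same for the moment, N m; "opening": finger opening in m.
Only numpy, scipy, OpenCV 4.12 (cv2) and the standard library are available. Lean on these libraries where they do the work, as an engineer would, in place of code of your own. Each camera call takes 0.05 s, during which the arm holds its last target.

## Working session

There is one attempt and no reset: what is moved stays moved. The work goes in short steps, Python scripts to look and compute and a shell command to move; the robot and the scene stay as the last step left them, time stands still between calls to the robot, and variables do not carry over. Pictures are saved under pics/ and viewed, and the job is handed in when it is done.

```bash
mkdir -p pics; ls
python3 - <<'E'
from bench import manip
import cv2
o=manip.get_obs();print({k:o[k] for k in('time_s','tool_pos','orientation','opening','force')})
for c in('scene','top'):
    cv2.imwrite(f'pics/{c}0.png',manip.capture(c))
    print(c,manip.calibration(c))
    for l in('rack','scanner','scanner_mouth','scanner_stop','amber_bottle','jar','tip_box'):
        print(l,[(d['conf'],d['centre']) for d in manip.pinpoint(c,l)])
E
```

```text
pics
{'time_s': 0.0, 'tool_pos': array([ 0.17723734, -0.5988138 ,  0.22182217]), 'orientation': array([-3.10755987e+00, -4.50404679e-01,  5.32438812e-04]), 'opening': 0.08763678888381894, 'force': array([-1.11332984, -0.9148264 ,  0.89133348])}
scene {'fx': 378.79806456000574, 'fy': 378.79806456000574, 'cx': 253.12596214297213, 'cy': 189.4247398775308, 'T': array([[ 0.44348638,  0.63581635, -0.6317099 ,  1.13102813],
       [ 0.8962555 , -0.31992542,  0.30720319, -0.13346457],
       [-0.00677524, -0.70241391, -0.71173647,  0.66119886],
       [ 0.        ,  0.        ,  0.        ,  1.        ]])}
rack [(0.85, [0.7443, -0.1381, -0.0013]), (0.59, [0.5712, -0.1211, 0.0003]), (0.3, [0.5797, 0.1379, -0.0036])]
scanner [(0.78, [0.579, 0.18, 0.0043]), (0.63, [0.76, 0.3244, 0.0012]), (0.41, [0.5774, 0.1391, -0.0027])]
scanner_mouth [(0.7, [0.7542, 0.2831, 0.0001]), (0.59, [0.5761, 0.1374, -0.0044])]
scanner_stop [(0.57, [0.5884, 0.2221, -0.0008])]
amber_bottle [(0.69, [0.4086, 0.1283, 0.0023]), (0.56, [0.5775, 0.2987, 0.001])]
jar [(0.58, [0.7353, 0.0947, 0.0007])]
tip_box [(0.71, [0.5793, 0.3016, 0.003])]
top {'fx': 377.96279816709693, 'fy': 377.96279816709693, 'cx': 265.21875372344437, 'cy': 190.4684510083803, 'T': array([[-0.00860917, -0.99747909,  0.07043682,  0.53778289],
       [-0.999905  ,  0.00934559,  0.01013209,  0.10056139],
       [-0.01076482, -0.0703429 , -0.99746478,  0.78225461],
       [ 0.        ,  0.        ,  0.        ,  1.        ]])}
rack [(0.95, [0.7349, -0.1359, 0.0003]), (0.56, [0.5676, -0.1186, -0.0017])]
scanner [(0.84, [0.7581, 0.3227, -0.0001]), (0.55, [0.5767, 0.1739, 0.0018])]
scanner_mouth [(0.57, [0.7483, 0.2793, 0.0032])]
scanner_stop [(0.71, [0.5894, 0.2272, -0.0017])]
amber_bottle [(0.6, [0.4136, 0.1255, -0.0007])]
jar [(0.85, [0.7356, 0.0981, 0.0001]), (0.5, [0.5754, 0.1726, 0.001])]
tip_box [(0.69, [0.5782, 0.3038, -0.0003])]
```

View pics/scene0.png

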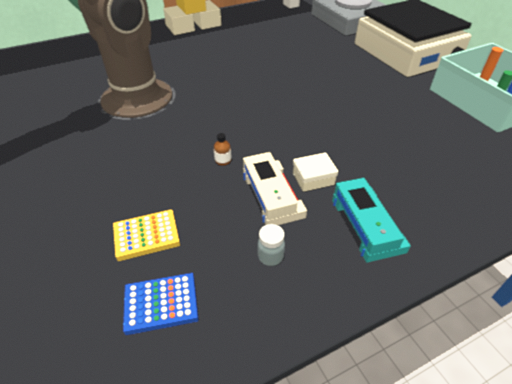

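View pics/top0.png

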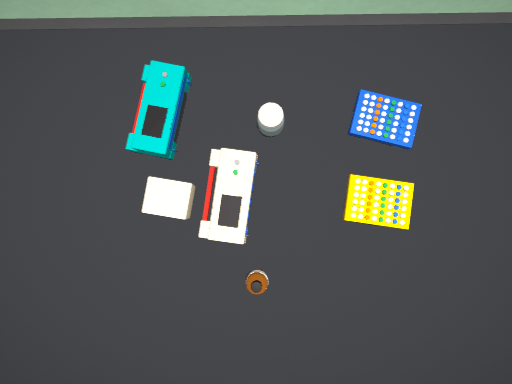

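Yellow rack at top pixel (380,202); blue look-alike at (386,118). The cream scanner with blue strip is at (232,197), and the teal look-alike is at (160,108). The yellow and cream ones fit the description. I'll confirm with an enlarged crop and rectify for measurement.

```bash
cat > h.py <<'E'
from bench import manip
import numpy as np, cv2
def ray(c,uv,z,cal=None):
    k=cal or manip.calibration(c);T=np.array(k['T'])
    uv=np.atleast_2d(uv).astype(float)
    d=np.c_[(uv[:,0]-k['cx'])/k['fx'],(uv[:,1]-k['cy'])/k['fy'],np.ones(len(uv))]@T[:3,:3].T
    s=(z-T[2,3])/d[:,2]
    return (T[:3,3]+d*s[:,None])[:,:2]
def proj(c,P):
    k=manip.calibration(c);T=np.array(k['T']);p=(np.atleast_2d(P)-T[:3,3])@T[:3,:3]
    return np.c_[k['fx']*p[:,0]/p[:,2]+k['cx'],k['fy']*p[:,1]/p[:,2]+k['cy']]
def fit(img,c,lohi,z):
    hsv=cv2.cvtColor(img,cv2.COLOR_BGR2HSV)
    m=cv2.inRange(hsv,*map(np.array,lohi))
    m=cv2.morphologyEx(m,cv2.MORPH_CLOSE,np.ones((11,11)))
    cs,_=cv2.findContours(m,0,2);ct=max(cs,key=cv2.contourArea)
    w=ray(c,cv2.convexHull(ct)[:,0],z)
    return cv2.minAreaRect((w*1000).astype(np.float32)),cv2.boundingRect(ct)
def rackpose(c='top',img=None):
    return fit(manip.capture(c) if img is None else img,c,((22,130,90),(36,255,255)),0.017)
E
python3 - <<'E'
from h import *
im=manip.capture('top')
print('rack',rackpose(img=im))
print('rack scene',rackpose('scene'))
cr=im[130:300,140:440]
cv2.imwrite('pics/crop.png',cv2.resize(cr,None,fx=2.6,fy=2.6,interpolation=cv2.INTER_CUBIC))
cr=im[140:250,190:270]
cv2.imwrite('pics/crop2.png',cv2.resize(cr,None,fx=5,fy=5,interpolation=cv2.INTER_CUBIC))
E
```

```text
rack (((567.8853149414062, -119.98052978515625), (133.03929138183594, 95.6830825805664), 81.22348022460938), (343, 174, 71, 56))
rack scene (((574.9982299804688, -121.87474822998047), (130.6753387451172, 107.15451049804688), 81.25648498535156), (113, 210, 67, 51))
```

View pics/crop.png

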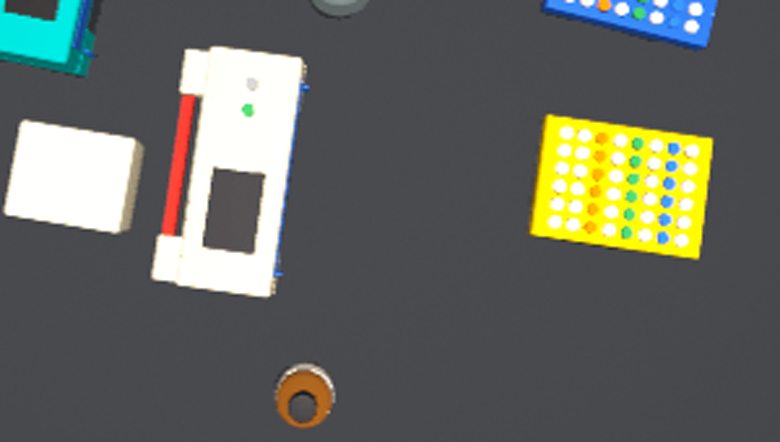

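View pics/crop2.png

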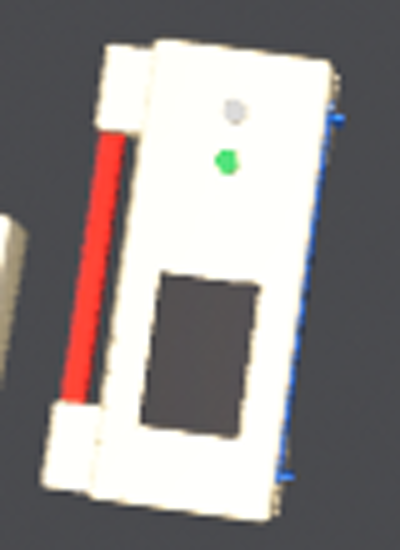

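The crop confirms the yellow rack and the cream scanner with blue strip and red stop. Now I'll fit the scanner from its roof corners.

```bash
cat >> h.py <<'E'
def scpose():
    q=np.array([[155,40],[332,60],[270,520],[92,500]])/5.+[190,140]-.4
    w=ray('top',q,.06) # TL: far(+x),TR: mouth
    loc=np.array([[.03,-.09],[-.04,-.09],[-.04,.09],[.03,.09]])
    # scanner x -> world ~+y ; local y -> world -x ; TL has world larger x -> local y=-.09
    a=loc-loc.mean(0);b=w-w.mean(0)
    U,S,V=np.linalg.svd(a.T@b);R=(U@V).T
    t=w.mean(0)-R@loc.mean(0)
    return R,t,w,loc
E
python3 - <<'E'
from h import *
R,t,w,loc=scpose();print(R,t,np.degrees(np.arctan2(R[1,0],R[0,0])));print((loc@R.T+t-w)*1000)
# feet corners check & red stop
r=ray('top',np.array([[103,132],[126,135],[87,402],[62,402]])/5.+[190,140]-.4,.01)
print('red local',(r-t)@R*1000)
c=np.array([.5679,-.120]);print('rack local',(c-t)@R*1000)
for n in('pinpoint',):
  manip.capture('top')
o=manip.get_obs();print(o['time_s'])
print(manip.calibration('wrist'))
cv2.imwrite('pics/w0.png',manip.capture('wrist'))
E
```

```text
[[ 0.1350078  -0.99084454]
 [ 0.99084454  0.1350078 ]] [0.58094563 0.17640843] 82.24092932274812
[[ 1.48038434  0.51998891]
 [ 0.55861566 -0.42144868]
 [-1.70356905 -0.87874568]
 [-0.33543095  0.78020545]]
red local [[ 53.05190149 -56.34042842]
 [ 43.46223138 -56.29389517]
 [ 44.37720265  54.41357666]
 [ 54.51668227  55.70715656]]
rack local [-295.45593134  -27.09125843]
0.95
{'fx': 279.34685457184213, 'fy': 279.34685457184213, 'cx': 256.82342360763744, 'cy': 192.95333218416306, 'T': array([[ 2.83961346e-01, -9.24687936e-01, -2.53610281e-01,
         2.46786889e-01],
       [-9.58835695e-01, -2.73918333e-01, -7.48522346e-02,
        -5.77777534e-01],
       [-2.53547021e-04,  2.64425731e-01, -9.64406018e-01,
         3.83967788e-01],
       [ 0.00000000e+00,  0.00000000e+00,  0.00000000e+00,
         1.00000000e+00]])}
```

```bash
python3 -m pendant '4.1 -2.3 0 0 0 0 -1;4.1 -2.3 0 0 0 0 -1;4.1 -2.3 0 0 0 0 -1;4.1 -2.3 0 0 0 0 -1;4.1 -2.3 0 0 0 0 -1;4.1 -2.3 0 0 0 0 -1;4.1 -2.3 0 0 0 0 -1;4.1 -2.3 0 0 0 0 -1'; python3 -m pendant '4.1 -2.3 0 0 0 0 -1;4.1 -2.3 0 0 0 0 -1;4.1 -2.3 0 0 0 0 -1;4.1 -2.3 0 0 0 0 -1;4.1 -2.3 0 0 0 0 -1;4.1 -2.3 0 0 0 0 -1;0 0 3 0 0 8.1 -1;0 0 3 0 0 8.1 -1'
cat >> h.py <<'E'
from scipy.spatial.transform import Rotation as Ro
def st():
    o=manip.get_obs();Rt=Ro.from_rotvec(o['orientation']).as_matrix();R,t,_,_=scpose()
    p=o['tool_pos'];l=(p[:2]-t)@R
    print('t',round(o['time_s'],2),'p',p.round(4),'local mm',(l*1000).round(1),'yaw x (local deg)',np.degrees(np.arctan2(*(R.T@Rt[:2,0])[::-1])).round(1),'tilt',Rt[:,2].round(3),'F',np.round(o['force'],1),'op',round(o['opening'],4),'q',np.round(o['qpos'],2))
    return p,Rt,R,t
def go(lx,ly,z):
    p,Rt,R,t=st();w=np.r_[R@np.array([lx,ly])/1000+t,z/1000]
    print('tool cm',((w-p)@Rt*100).round(2))
E
python3 -c "
from h import *
go(-295,-100,100)"
```

```text
time_s: 2.0
tool_pos: [0.4406, -0.3286, 0.2228]
orientation: [3.109, 0.45, 0.0]
force: [-0.1, -1.0, 0.8]
opening: 0.0878
time_s: 3.0
tool_pos: [0.6369, -0.1269, 0.1619]
orientation: [3.142, 0.003, 0.001]
force: [-0.2, -0.5, 0.0]
opening: 0.0879
t 3.0 p [ 0.6369 -0.1269  0.1619] local mm [-292.9  -96.4] yaw x (local deg) -82.1 tilt [ 0.001 -0.    -1.   ] F [-0.2 -0.5  0. ] op 0.0879 q [ 0.26  0.51 -0.2   1.59  0.11  1.05 -1.54]
tool cm [0.32 0.25 6.19]
```

```bash
python3 -m pendant '0.35 0.25 3 0 0 7.9 -1;0 0 4 0 0 0 -1;0 0 4 0 0 0 -1;0 0 3 0 0 0 -1;0 0 0 0 0 0 -1;0 0 0 0 0 0 -1'
python3 -c "
from h import *
go(-295,-100,8)
cv2.imwrite('pics/s1.png',manip.capture('scene'))"
```

```text
time_s: 3.75
tool_pos: [0.6407, -0.1302, 0.0238]
orientation: [3.135, -0.209, 0.002]
force: [-0.7, -0.2, 0.5]
opening: 0.0879
t 3.75 p [ 0.6407 -0.1302  0.0238] local mm [-295.7 -100.6] yaw x (local deg) -89.9 tilt [ 0.001 -0.    -1.   ] F [-0.7 -0.2  0.5] op 0.0879 q [ 0.23  0.68 -0.15  1.68  0.13  0.8  -1.68]
tool cm [-0.07 -0.07  1.58]
```

View pics/s1.png

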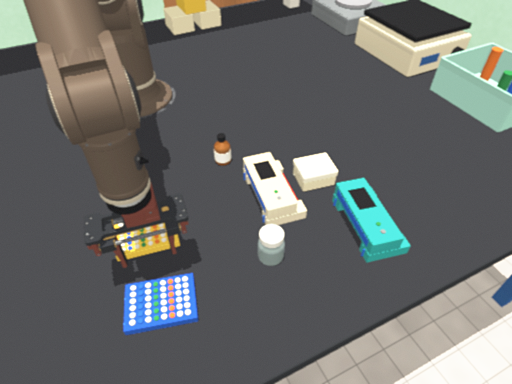

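The hand sits between the yellow and blue racks: fingers at about (120,255)–(175,245), both racks clear. Next I lower it and push the rack sideways.

```bash
python3 -m pendant '0 0 0.8 0 0 0 -1;0 0 0.8 0 0 0 -1;-0.6 0 0 0 0 0 -1;-0.6 0 0 0 0 0 -1;-0.4 0 0 0 0 0 -1;-0.4 0 0 0 0 0 -1;-0.4 0 0 0 0 0 -1;-0.4 0 0 0 0 0 -1'
python3 -c "
from h import *
st()"
python3 -m pendant '-0.4 0 0 0 0 0 -1;-0.4 0 0 0 0 0 -1;-0.4 0 0 0 0 0 -1;-0.1 0 0 0 0 0 -1;0 0 0 0 0 0 -1'
python3 -c "
from h import *
st()"
python3 -m pendant '1 0 0 0 0 0 -1;1.5 0 0 0 0 0 -1;0 0 -4 0 0 0 -1;0 0 -4 0 0 0 -1;0 4 0 0 0 -10 -1;0 5 0 0 0 -10 -1'
python3 -c "
from h import *
st()
im=manip.capture('top');cv2.imwrite('pics/t1.png',im)
cv2.imwrite('pics/w1.png',manip.capture('wrist'))
print(rackpose(img=im))"
```

```text
time_s: 4.8
tool_pos: [0.6123, -0.1264, 0.0069]
orientation: [3.135, -0.208, 0.001]
force: [0.9, -0.6, 0.7]
opening: 0.0878
t 4.8 p [ 0.6123 -0.1264  0.0069] local mm [-295.8  -71.9] yaw x (local deg) -89.9 tilt [ 0.001 -0.    -1.   ] F [ 0.9 -0.6  0.7] op 0.0878 q [ 0.23  0.66 -0.15  1.76  0.14  0.73 -1.69]
time_s: 5.42
tool_pos: [0.5992, -0.1247, 0.0067]
orientation: [3.135, -0.209, -0.0]
force: [1.5, 0.1, 1.8]
opening: 0.0877
t 5.42 p [ 0.5992 -0.1247  0.0067] local mm [-295.9  -58.7] yaw x (local deg) -89.9 tilt [-0. -0. -1.] F [1.5 0.1 1.8] op 0.0877 q [ 0.23  0.65 -0.15  1.79  0.14  0.71 -1.69]
time_s: 6.18
tool_pos: [0.6212, -0.2169, 0.0871]
orientation: [-3.121, -0.353, 0.0]
force: [0.6, -1.4, 0.1]
opening: 0.0878
t 6.17 p [ 0.6212 -0.2169  0.0871] local mm [-384.3  -93. ] yaw x (local deg) -69.3 tilt [-0.  0. -1.] F [ 0.6 -1.4  0.1] op 0.0878 q [ 0.43  0.61 -0.24  1.63  0.17  0.93 -1.22]
(((539.3292236328125, -116.89559936523438), (132.90061950683594, 95.42509460449219), 82.28182983398438), (342, 189, 71, 55))
```

View pics/t1.png

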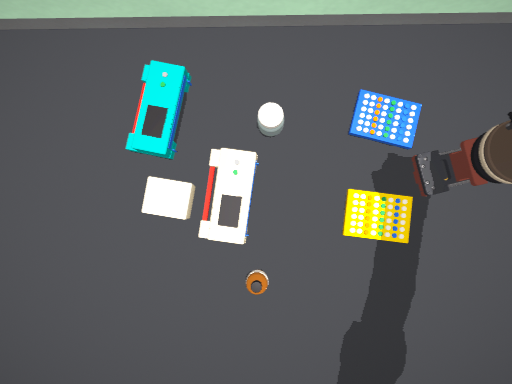

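View pics/w1.png

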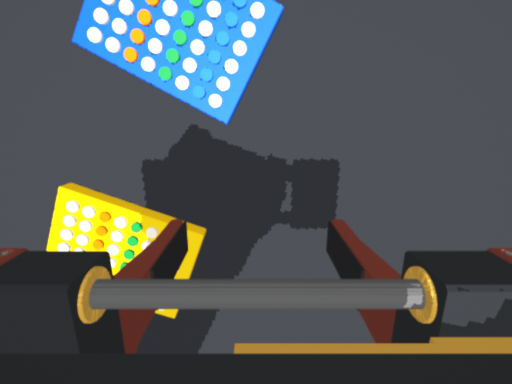

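Rack is now about 1.6 mm off the centre line and aligned (82.3° against 82.2°). Turning the hand for the rear push.

```bash
python3 -m pendant '0 0 0 0 0 -9.9 -0.3;0 0 0 0 0 -9.9 -0.3;0 0 0 0 0 -9.9 -0.3;0 0 0 0 0 -9.9 -0.3;0 0 0 0 0 -9.9 -0.3;0 0 0 0 0 -9.9 -0.3;0 0 0 0 0 -9.9 -0.3;0 0 0 0 0 0 -0.3'
python3 -c "
from h import *
go(-400,1.5,50)"
```

```text
time_s: 7.28
tool_pos: [0.6205, -0.2175, 0.0859]
orientation: [-2.377, -2.051, 0.001]
force: [-0.7, -0.3, -0.0]
opening: 0.057
t 7.28 p [ 0.6205 -0.2175  0.0859] local mm [-384.9  -92.4] yaw x (local deg) -0.7 tilt [-0.001  0.001 -1.   ] F [-0.7 -0.3 -0. ] op 0.057 q [ 0.62  0.66 -0.53  1.61  0.38  0.98 -0.18]
tool cm [-1.62 -9.36  3.61]
```

```bash
python3 -m pendant '-0.8 -4 0 0 0 -0.7 -0.3;-0.8 -4 0 0 0 0 -0.3;0 -1.4 2 0 0 0 -0.3;0 0 3 0 0 0 -0.3;0 0 2 0 0 0 -0.3;0 0 0 0 0 0 -0.3'
python3 -c "
from h import *
go(-400,1.5,7)"
```

```text
time_s: 8.02
tool_pos: [0.5247, -0.2199, 0.0152]
orientation: [-2.363, -2.065, 0.002]
force: [0.7, -0.5, 0.1]
opening: 0.0571
t 8.03 p [ 0.5247 -0.2199  0.0152] local mm [-400.3    2.2] yaw x (local deg) 0.1 tilt [-0.003  0.001 -1.   ] F [ 0.7 -0.5  0.1] op 0.0571 q [ 0.68  0.63 -0.5   1.88  0.44  0.74 -0.2 ]
tool cm [0.03 0.07 0.82]
```

```bash
python3 -m pendant '0 0 0.8 0 0 0 -0.3;0.8 0 0 0 0 0 -0.3;1 0 0 0 0 0 -0.3;1 0 0 0 0 0 -0.3;1 0 0 0 0 0 -0.3;1 0 0 0 0 0 -0.3;1 0 0 0 0 0 -0.3;1 0 0 0 0 0 -0.3';python3 -m pendant '1 0 0 0 0 0 -0.3;1 0 0 0 0 0 -0.3;1 0 0 0 0 0 -0.3;1 0 0 0 0 0 -0.3;1 0 0 0 0 0 -0.3;1 0 0 0 0 0 -0.3;1 0 0 0 0 0 -0.3;1 0 0 0 0 0 -0.3'
python3 -m pendant '1 0 0 0 0 0 -0.3;1 0 0 0 0 0 -0.3;0.5 0 0 0 0 0 -0.3;0.3 0 0 0 0 0 -0.3;0 0 0 0 0 0 -0.3'
python3 -c "
from h import *
st()
im=manip.capture('top');cv2.imwrite('pics/t2.png',cv2.resize(im[100:320,120:440],None,fx=2.4,fy=2.4))
R,t,_,_=scpose();r=rackpose(img=im);print(r,(np.array(r[0][0])/1000-t)@R*1000)"
```

```text
time_s: 9.02
tool_pos: [0.5346, -0.1526, 0.0087]
orientation: [2.364, 2.069, -0.0]
force: [-1.1, -2.3, 2.1]
opening: 0.0572
time_s: 10.02
tool_pos: [0.5451, -0.0731, 0.0086]
orientation: [-2.364, -2.069, 0.0]
force: [-0.8, -2.1, 2.4]
opening: 0.0572
time_s: 10.65
tool_pos: [0.5488, -0.0455, 0.0085]
orientation: [-2.363, -2.069, -0.001]
force: [0.2, -0.5, -0.1]
opening: 0.0573
t 10.65 p [ 0.5488 -0.0455  0.0085] local mm [-224.2    1.9] yaw x (local deg) 0.2 tilt [-0.     0.001 -1.   ] F [ 0.2 -0.5 -0.1] op 0.0573 q [ 0.37  0.62 -0.5   1.93  0.44  0.7  -0.53]
(((558.8516845703125, 31.05075454711914), (128.88381958007812, 95.44745635986328), 82.28482818603516), (270, 180, 68, 54)) [-147.00970962    2.26724489]
```

View pics/t2.png

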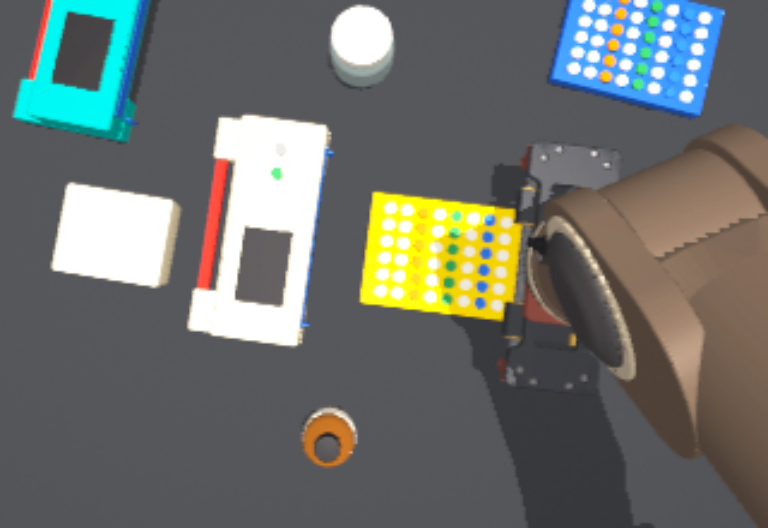

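Rack (crop centre ~(440,255)) is square in front of the mouth, and the fingers are on its rear face. Continuing in.

```bash
python3 -m pendant '1 0 0 0 0 0 -0.3;1 0 0 0 0 0 -0.3;1 0 0 0 0 0 -0.3;1 0 0 0 0 0 -0.3;1 0 0 0 0 0 -0.3;1 0 0 0 0 0 -0.3;1 0 0 0 0 0 -0.3;1 0 0 0 0 0 -0.3';python3 -m pendant '1 0 0 0 0 0 -0.3;0.8 0 0 0 0 0 -0.3;0.5 0 0 0 0 0 -0.3;0.3 0 0 0 0 0 -0.3;0 0 0 0 0 0 -0.3'
python3 -c "
from h import *
st()
cv2.imwrite('pics/s3.png',manip.capture('scene'))
im=manip.capture('top');cv2.imwrite('pics/t3.png',cv2.resize(im[120:280,150:350],None,fx=4,fy=3.7))"
```

```text
time_s: 11.7
tool_pos: [0.5595, 0.0339, 0.0086]
orientation: [2.364, 2.069, -0.0]
force: [0.3, -0.6, -0.3]
opening: 0.0568
time_s: 12.32
tool_pos: [0.563, 0.0593, 0.0087]
orientation: [-2.364, -2.069, -0.001]
force: [-0.9, -0.7, 0.4]
opening: 0.057
t 12.32 p [0.563  0.0593 0.0087] local mm [-118.4    2. ] yaw x (local deg) 0.2 tilt [ 0.  0. -1.] F [-0.9 -0.7  0.4] op 0.057 q [ 0.18  0.64 -0.5   1.89  0.44  0.72 -0.71]
```

View pics/t3.png

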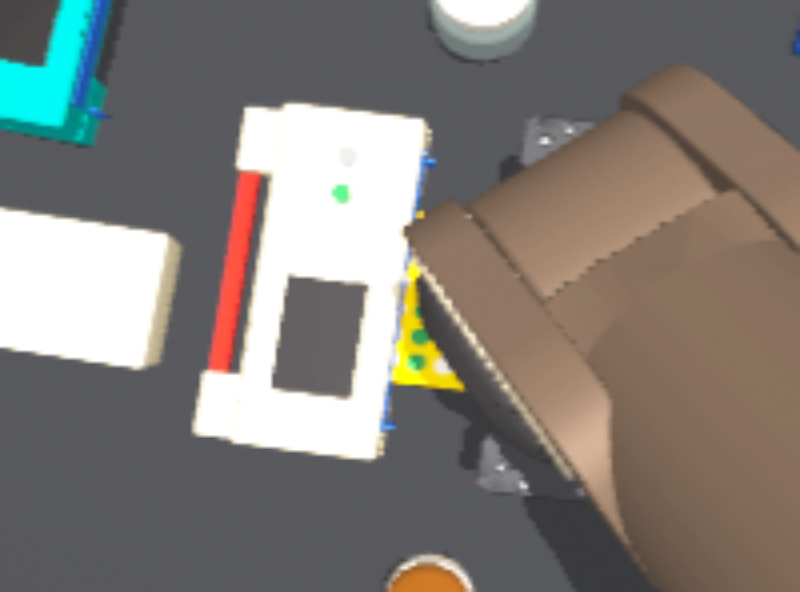

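The rack's front is inside the tunnel (yellow shows at (430,330)), and the force is still low. Now slow steps until contact with the stop.

```bash
python3 -m pendant '0.4 0 0 0 0 0 -0.3;0.4 0 0 0 0 0 -0.3;0.4 0 0 0 0 0 -0.3;0.3 0 0 0 0 0 -0.3;0.2 0 0 0 0 0 -0.3';python3 -c "
from h import *
st()"
python3 -m pendant '0.2 0 0 0 0 0 -0.3;0.1 0 0 0 0 0 -0.3';python3 -c "
from h import *
st()"
```

```text
time_s: 13.05
tool_pos: [0.5651, 0.0761, 0.0086]
orientation: [-2.364, -2.069, 0.0]
force: [-0.5, -1.6, 0.0]
opening: 0.0571
t 13.05 p [0.5651 0.0761 0.0086] local mm [-101.5    2.2] yaw x (local deg) 0.2 tilt [-0. -0. -1.] F [-0.5 -1.6  0. ] op 0.0571 q [ 0.15  0.64 -0.5   1.88  0.44  0.73 -0.73]
time_s: 13.3
tool_pos: [0.5655, 0.079, 0.0086]
orientation: [-2.364, -2.069, 0.0]
force: [0.1, -3.0, 0.6]
opening: 0.0571
t 13.3 p [0.5655 0.079  0.0086] local mm [-98.6   2.2] yaw x (local deg) 0.2 tilt [-0.  0. -1.] F [ 0.1 -3.   0.6] op 0.0571 q [ 0.14  0.64 -0.5   1.88  0.44  0.73 -0.74]
```

```bash
for i in 1; do python3 -m pendant '0.1 0 0 0 0 0 -0.3;0.1 0 0 0 0 0 -0.3' | grep -E 'force|pos';done
python3 -m pendant '0.1 0 0 0 0 0 -0.3' | grep -E 'force|pos'
```

```text
tool_pos: [0.5658, 0.0808, 0.0086]
force: [-0.7, -0.9, -0.4]
tool_pos: [0.5659, 0.0819, 0.0086]
force: [-0.0, -1.0, 0.5]
```

```bash
python3 -m pendant '0.1 0 0 0 0 0 -0.3;0.1 0 0 0 0 0 -0.3' | grep -E 'force|pos'
python3 -m pendant '0.1 0 0 0 0 0 -0.3' | grep -E 'force|pos'
```

```text
tool_pos: [0.566, 0.0827, 0.0086]
force: [-1.2, -5.6, 1.9]
tool_pos: [0.566, 0.0827, 0.0086]
force: [-2.6, -8.5, 4.5]
```

The TCP has stopped advancing and the force is rising, so the rack is on the stop. One more small press, then back off and check.

```bash
python3 -m pendant '0.1 0 0 0 0 0 -0.3;0 0 0 0 0 0 -0.3' | grep -E 'force|pos'
python3 -m pendant '-0.5 0 0 0 0 0 -0.3;-1.5 0 0 0 0 0 -0.3;-3 0 0 0 0 0 -0.3;-3 0 -2 0 0 0 -0.3;-3 0 -4 0 0 0 -0.3;-4 0 -4 0 0 0 -0.3;-4 0 -4 0 0 0 -0.3;-5 0 0 0 0 0 -0.3'
python3 -m pendant '-5 3 0 0 0 0 -0.3;-5 3 0 0 0 0 -0.3;0 0 0 0 0 0 -0.3'
python3 - <<'E'
from h import *
st();R,t,_,_=scpose()
im=manip.capture('top');cv2.imwrite('pics/t4.png',cv2.resize(im[120:280,150:350],None,fx=4,fy=3.7))
for l in('amber_bottle','jar','tip_box','rack'): print(l,[(d['conf'],d['centre']) for d in manip.pinpoint('top',l)][:2])
im2=manip.capture('scene');cv2.imwrite('pics/s4.png',cv2.resize(im2[120:280,180:380],None,fx=4,fy=3.7))
for c,i in(('top',im),('scene',im2)):
    r=rackpose(c,img=i);bx=cv2.boxPoints(r[0])/1000;print(c,r,((bx-t)@R*1000).round(1).tolist())
E
```

```text
tool_pos: [0.5659, 0.0828, 0.0086]
force: [-2.6, -9.0, 4.5]
time_s: 15.3
tool_pos: [0.5365, -0.1533, 0.1522]
orientation: [2.359, 2.067, 0.006]
force: [1.4, -0.4, -1.0]
opening: 0.0574
time_s: 15.68
tool_pos: [0.5805, -0.2652, 0.1476]
orientation: [2.371, 2.06, -0.001]
force: [-0.6, -0.3, -0.7]
opening: 0.0568
t 15.68 p [ 0.5805 -0.2652  0.1476] local mm [-437.7  -59.2] yaw x (local deg) -0.3 tilt [ 0.    -0.001 -1.   ] F [-0.6 -0.3 -0.7] op 0.0568 q [ 0.72  0.56 -0.53  1.62  0.31  1.05 -0.04]
amber_bottle [(0.6, [0.4159, 0.1246, -0.0024])]
jar [(0.57, [0.7386, 0.0955, 0.0024])]
tip_box [(0.69, [0.5804, 0.3013, -0.0028])]
rack [(0.75, [0.5726, 0.1602, -0.0]), (0.57, [0.7365, -0.1361, -0.0021])]
top (((570.0991821289062, 115.39035034179688), (45.82823181152344, 95.29411315917969), 82.28517150878906), (248, 177, 28, 49)) [[-84.9, 50.1], [-84.8, -45.2], [-39.0, -45.1], [-39.0, 50.2]]
scene (((576.84765625, 114.45963287353516), (49.71798324584961, 108.46956634521484), 83.15531921386719), (230, 181, 32, 37)) [[-87.7, 49.5], [-85.9, -58.9], [-36.2, -58.1], [-37.9, 50.3]]
```

View pics/t4.png

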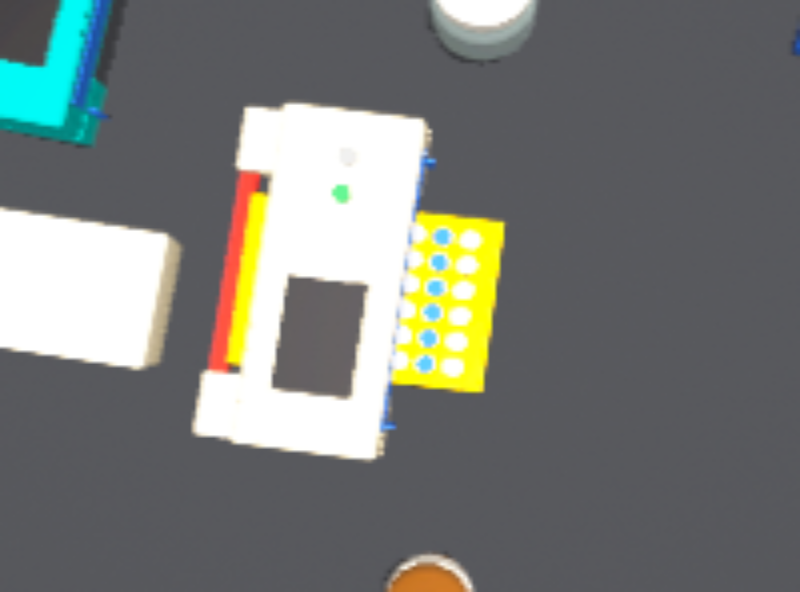

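View pics/s4.png

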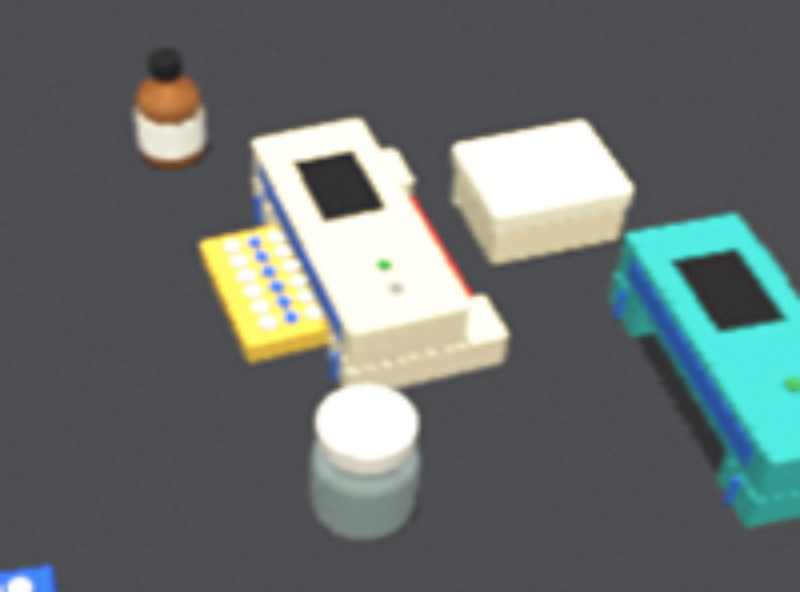

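The pictures show the rack's leading edge touching the red stop along its length (top crop (245,280)). Its rear edge is at local x = −85 mm, against −85 expected. It is square and y ≈ 2.5 mm. Bottle, jar and tip box have not moved, and the hand is clear.

```bash
python3 -c "
from bench import manip
print(manip.close_job())"
```

```text
the job is handed in; nothing more can be done
None
```

The yellow rack is under the cream scanner's bridge with its leading end against the red stop. I handed the job in at about 16 s of the 54 s allowed; no verdict is reported.

**What I did:** I pushed the rack sideways about 28 mm onto the tunnel's centre line with two fingertips. I then pushed it from the rear into the tunnel until it reached the stop, where the fingertips stopped advancing and the force rose to about 9 N. The hand was then drawn back and up, about 0.35 m from the rack.

**Last checks:**
- **Position:** in the top view the rear edge is at scanner x = −85 mm, so the rack's origin is at about −20 mm. The rack is about 2.5 mm off the centre line.
- **Squareness:** the rack is within about 0.1° of the tunnel's direction, and its leading edge touches the stop along its length in the picture.
- **Bottle, jar and tip box:** the network places each within about 4 mm of where it first saw them, which is its own accuracy.

**Disagreements:**
- The oblique scene camera gave a rack outline about 13 mm too wide and 1° off. It also sees the rack's side faces, so I relied on the top view.
- The network put the rack's origin near scanner x = −17 mm, also within tolerance. That figure is good to about 4 mm, and most of the rack is hidden under the bridge.

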